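Hang the draining basket and close up the tin row

ROBOT

A 7-joint arm with a two-finger parallel gripper is mounted at the origin on the work surface. World frame = base frame: x ahead of the robot, y to its left, z up, the work surface at z = 0. Lengths are in m, angles in rad, forces in N, time in s.
With the tool pointing down it reaches from about 0.4 to 0.85 m from the base axis. Payload 10.4 kg.
Tool frame: the origin (TCP) lies between the finger pads; the fingertips stand 19 mm ahead of it and the grasp point (between the pads) is the TCP; z points along the fingers, x is the direction in which the jaws open and shut, and the axes are right-handed (so a half turn about z gives the same grasp; the last joint's range is limited). The gripper opens to 87 mm and grips with 3 to 60 N. Pads are 19 mm wide; open, the fingers measure 117 mm over their backs; the gripper's body (75 mm by 190 mm) begins 51 mm behind the grasp point.
Start: joints at [1.288, 0.332, -0.065, 1.46, 0.022, 1.35, -0.088], TCP at [0.161, -0.604, 0.242] pointing down, gripper open.
Joint ranges: [-2.6, 2.6], [-0.5, 2.12], [-1.47, 1.34], [0.16, 2.42], [-1.27, 4.41], [0.06, 2.06], [-2.6, 2.6]. Speed limits (rad/s): [2.22, 2.22, 2.79, 2.79, 3.14, 3.14, 3.14].

INTERFACE

Orientations are given as a unit quaternion [x, y, z, w].
In Python, from bench import * gives the robot as it stands.
- The arm moves only by the tool step_arm, never from a script. Its argument "commands" is a list of rows, each a list of 6 numbers: the shift along the tool's x, y, z in m, then the turn, a rotation vector about the tool's x, y, z in rad. In form: [[tx, ty, tz, rx, ry, rz], ...]. A call has 1 to 12 rows; each row shifts and turns the commanded pose from where the row before left it, along the tool's axes as they then stand; what a row does not reach is not made up. A row lasts 1/10 s, in which the tool goes at most 50 mm and 8.59 degrees, less where a joint would pass 70% of its speed; a pose out of reach is approached as far as the arm can. A call with a gripper value outside its range is refused whole. "gripper" is the opening, from 0 (shut) to 1 (fully open), set as the call begins (left out, the last holds). The fingers move at their own pace and stop on an object; "grip_force" is the grip in N (left out, the last holds). Time passes only in rows, so rows that do not move let the fingers close. It gives the time, the measured TCP pose, the force and the opening at its end, in the units of the state.
- read_state(): the state, without advancing time (a new reading comes with each control period).
- camera(name): name is "side" or "top" or "wrist"; returns the picture (480x640x3 uint8, red, green, blue); there is no depth.
- get_calibration(name): a dict with "fx", "fy", "cx", "cy" (pixels), "R" (3x3) and "t" (3): a world point X has camera coordinates R X + t. Camera axes: x right, y down, z forward; pixel columns grow to the right and rows downward; lengths in m; the calibration is good to about 2 mm. A picture is of the moment at which its call begins: read the wrist's pose just before it. get_calibration takes no time and is no camera call; for the wrist camera it gives the pose at the moment of the call.
- close_job(): hands the job in, once; it reports no verdict.
The state is a dict: "time": time; "joint_positions": joint angles; "joint_vel": joint speeds; "joint_torque": joint torques, N m; "ee_pos": TCP position; "eef_rot": TCP orientation; "ft_force": force on the tool from outside, world axes, zero at the start; "torque": the same for the moment, N m; "width": finger opening in m.
Only numpy, scipy, OpenCV 4.12 (cv2) and the standard library are available. Lean on these libraries where they do the work, as an engineer would, in place of code of your own. Each camera call takes 0.05 s, during which the arm holds its last target. There are 200 camera calls.

TASK

The draining basket has been left on the low steel shelf where the condiment tins belong: first hang it by its handle on the double hook, across both prongs, and let go of it. Then slide the orange-lidded and red-lidded tins back on the shelf, without lifting them, until they stand with the blue-lidded tin in one straight row: backs square against the lip and sides touching or nearly so, no gaps. Leave the white dip cup and the red can standing where they are.

Things in the scene. Friction and masses are not known exactly. Their poses are not given: they have to be found in the camera images.
- shelf: low stainless counter shelf, fixed. Deck 360 (y) x 300 (x) mm, top 20 mm above the counter. Origin at counter height under the deck's centre; +x points to the back. Along the back edge runs a lip, its inner face at x = +150 mm; along the left end a cheek, its inner face at y = +180 mm; both rise 15 mm above the deck and are 8 mm thick. Front and right end are open
- shelf_lip (a point): middle of the lip's inner face, on the deck (shelf frame 150, 0, 20 mm)
- basket: white slotted plastic draining basket, 80 (x) x 110 (y) x 50 mm, about 0.25 kg, standing on the shelf, with a rigid upright dark steel handle (10 mm round bar). Origin at the centre of its underside. The handle is an arch in its y-z plane: uprights at y = +-58 mm, straight top bar along y from -45 to +45 mm, its axis 130 mm above the underside
- basket_bar (a point): middle of the handle's top bar, on the bar's axis; same axes as the basket
- hook_stand: grey-footed dark steel stand with a double hook, fixed. Origin on the counter under the round post (16 mm thick, 205 mm high); foot plate 120 x 130 x 12 mm. Two round prongs, 8 mm thick and 70 mm apart (y = +-35 mm), run level from the post's crossbar toward the stand's -x for 100 mm, their axes 200 mm above the counter; their red tips, at x = -115 mm, turn up to 225 mm above the counter
- hook_seat (a point): where the middle of the handle bar lies when well hung: stand frame (-65, 0, 209) mm, between the prongs; same axes as the stand, -x pointing out along the prongs
- tin_home: square metal tin with blue lid, 76 x 76 x 60 mm, about 0.5 kg, already against the lip near the cheek. Origin at the centre of its underside
- tin_a: the same tin with orange lid, pulled forward and askew on the shelf. Origin at the centre of its underside
- tin_b: the same tin with red lid, pulled forward and askew, to the right (-y) of the orange one. Origin at the centre of its underside
- canister: fixed steel canister of chopsticks, 90 mm across, 120 mm high (sticks to 210 mm), on the other side of the shelf from the hook. Origin at the centre of its underside
- dip_cup: white ceramic dip cup, 70 mm across, 50 mm high, on the counter near the shelf's front corner; origin at the centre of its underside; leave alone
- pepper_can: red can, 56 mm across, 90 mm high, on the counter near the shelf's other front corner; origin at the centre of its underside; leave alone
Not all that is in view belongs to the job. What is shaped like the tin_b but pink, purple or turquoise is not meant.

How it is judged:
By the outcome, as a careful person would: the job done as asked, in the order asked, and still so for the second after the job is handed in, with the robot touching nothing.
It also fails if it takes over 72 s, if anything falls off the work surface, if the arm or the gripper's body presses on something with over 40 N, if the wrist force passes 120 N, or if a joint passes its speed limit or range.

## Working session

There is one attempt and no reset: what is moved stays moved. The work goes in short steps, Python scripts to look and compute and a tool call to move; the robot and the scene stay as the last step left them, time stands still between calls to the robot, and variables do not carry over. Pictures are saved under pics/ and viewed, on a budget of 10 in all, crops included, one or two more only if the job needs it, and the job is handed in when it is done.

Besides the shell and the picture viewer there is one more tool, called as name(argument=value, ...) on one line, values as JSON. step_arm: Moves the arm, as the interface text tells. Its arguments: {"type":"object","properties":{"commands":{"type":"array","items":{"type":"array","items":{"type":"number"}}},"gripper":{"type":"number"},"grip_force":{"type":"number"}},"required":["commands"]}

```bash
ls; mkdir -p pics; python3 - <<'E'
from bench import *
import cv2,numpy as np
s=read_state();print(s)
for n in("top","side"):
    im=camera(n);cv2.imwrite(f"pics/{n}0.png",im[...,::-1]);c=get_calibration(n);print(n,c)
E
```

```text
pics
{'time': 0.0, 'joint_positions': array([ 1.28837927,  0.33288816, -0.0646997 ,  1.46096307,  0.02160336,
        1.34988695, -0.08850549]), 'joint_vel': array([ 1.63837123e-03, -5.19842784e-04,  6.85781945e-04, -1.77899927e-03,
       -6.73115089e-04,  8.82064945e-05,  1.47204997e-03]), 'joint_torque': array([ 1.56624837e-04, -6.23255396e+01,  2.49257876e-02, -3.89893126e+01,
       -6.12495979e-02,  3.98862711e-02,  8.93027459e-05]), 'ee_pos': array([ 0.16046453, -0.60367021,  0.24073336]), 'eef_rot': array([ 7.92754363e-01, -6.09540806e-01, -5.95556578e-04, -4.13338146e-04]), 'ft_force': array([-0.00900508, -0.07347035,  0.22541643]), 'torque': array([ 0.01916351,  0.01190278, -0.02276194]), 'width': 0.08688242978276102}
top {'fx': 546.3439266091526, 'fy': 546.3439266091526, 'cx': 328.5362484026327, 'cy': 231.42364233346868, 'R': array([[ 0.00181511, -0.99998613,  0.00494471],
       [-0.99820548, -0.0021078 , -0.05984456],
       [ 0.05985415, -0.00482721, -0.99819546]]), 't': array([-0.09612096,  0.43237052,  1.48657441])}
side {'fx': 454.1333786187043, 'fy': 454.1333786187043, 'cx': 313.1349534414562, 'cy': 247.60069927418627, 'R': array([[-0.8583021 , -0.51310834, -0.0061102 ],
       [-0.25208097,  0.43198028, -0.86593777],
       [ 0.44695938, -0.74169594, -0.50011443]]), 't': array([0.34756001, 0.28232552, 0.77119779])}
```

View pics/top0.png

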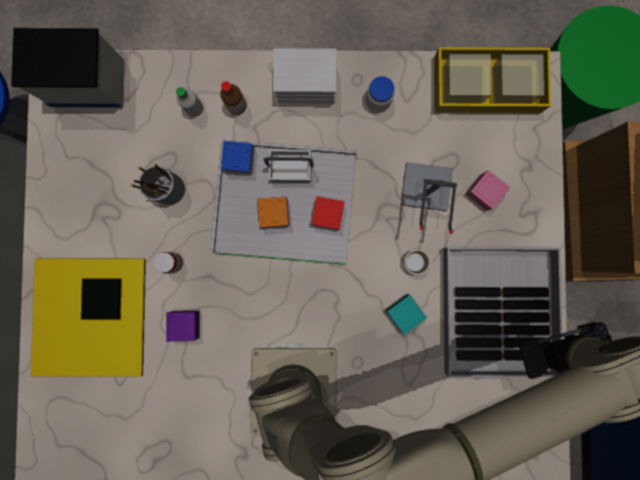

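View pics/side0.png

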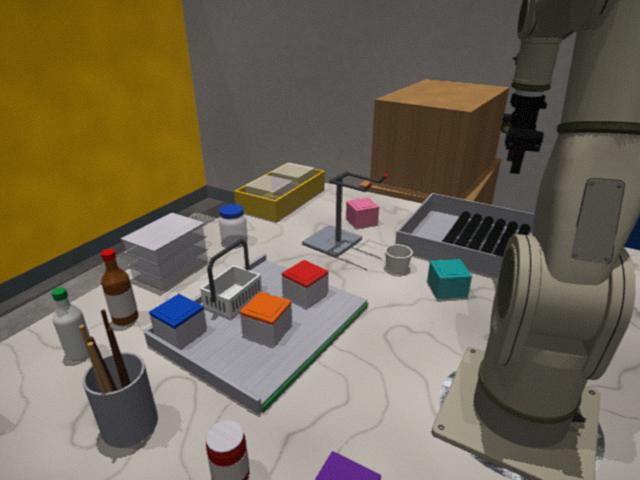

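The top view shows the blue tin at (237,157), orange at (272,212) and red at (327,213). The basket is at (290,165), its bar at about row 155. The hook foot is at (427,187), with red tips near (422,230) and (452,230). The side view agrees.

```bash
cat > h.py <<'E'
from bench import *
import cv2,numpy as np
from scipy.spatial.transform import Rotation as Rot
def ray(c,p,z):
    d=c["R"].T@np.array([(p[0]-c["cx"])/c["fx"],(p[1]-c["cy"])/c["fy"],1.]); o=-c["R"].T@c["t"]
    return o+d*(z-o[2])/d[2]
def proj(c,X):
    v=c["R"]@np.asarray(X)+c["t"]; return np.array([c["fx"]*v[0]/v[2]+c["cx"],c["fy"]*v[1]/v[2]+c["cy"]])
HUE={"orange":(7,17),"red":(-5,5),"blue":(105,125)}
def mask(im,col,smin=130,vmin=70):
    h=cv2.cvtColor(im,cv2.COLOR_RGB2HSV).astype(int); H=h[...,0]; H=np.where(H>150,H-180,H) if col=="red" else H
    lo,hi=HUE[col]; return ((H>=lo)&(H<=hi)&(h[...,1]>smin)&(h[...,2]>vmin)).astype(np.uint8)
def tins(im,c,z=0.08,near=None):
    out={}
    for k in HUE:
        cs,_=cv2.findContours(mask(im,k),cv2.RETR_EXTERNAL,cv2.CHAIN_APPROX_NONE)
        for q in cs:
            if cv2.contourArea(q)<150: continue
            w=np.array([ray(c,p[0],z)[:2] for p in q],np.float32)
            r=cv2.minAreaRect(w*1000)
            if 55<min(r[1]) and max(r[1])<100 and (k!="blue" or r[0][1]<450): out.setdefault(k,[]).append([np.round(r[0],1),np.round(r[1],1),round((r[2]+45)%90-45,1)])
    return out
E
python3 - <<'E'
from h import *
im=cv2.imread("pics/top0.png")[...,::-1].copy();c=get_calibration("top")
for k,v in tins(im,c).items():print(k,v)
h=mask(im,"red",100,60)
n,l,s,ce=cv2.connectedComponentsWithStats(h)
for i in range(1,n):
    if s[i,4]<60: print(s[i],ce[i],ray(c,ce[i],.225))
cv2.imwrite("pics/crop1.png",cv2.resize(im[130:275,205:475],None,fx=2.9,fy=2.9,interpolation=cv2.INTER_CUBIC)[...,::-1])
E
```

```text
orange [[array([479.6,  52.3]), array([76.3, 76.1]), 4.6]]
red [[array([478. , -91.9]), array([74.3, 75.7]), -10.2]]
blue [[array([627.4, 148.9]), array([75.3, 74.6]), -4.9], [array([ 810.6, -235.5]), array([61.4, 62.5]), -0.2]]
[420 225   4   5  15] [421.46666667 227.13333333] [ 0.43046307 -0.31352802  0.225     ]
[280 226   1   1   1] [280. 226.] [0.4324228  0.02017962 0.225     ]
[449 229   4   5  14] [450.71428571 231.        ] [ 0.42146765 -0.38251772  0.225     ]
[170 253   2   2   3] [170.66666667 253.33333333] [0.36754555 0.27629131 0.225     ]
[173 256   1   2   2] [173.  256.5] [0.36012885 0.27068116 0.225     ]
[174 259   1   1   1] [174. 259.] [0.35427329 0.26822779 0.225     ]
[174 263   1   2   2] [174.  263.5] [0.34373339 0.26803048 0.225     ]
[173 267   1   1   1] [173. 267.] [0.33553866 0.27021815 0.225     ]
```

View pics/crop1.png

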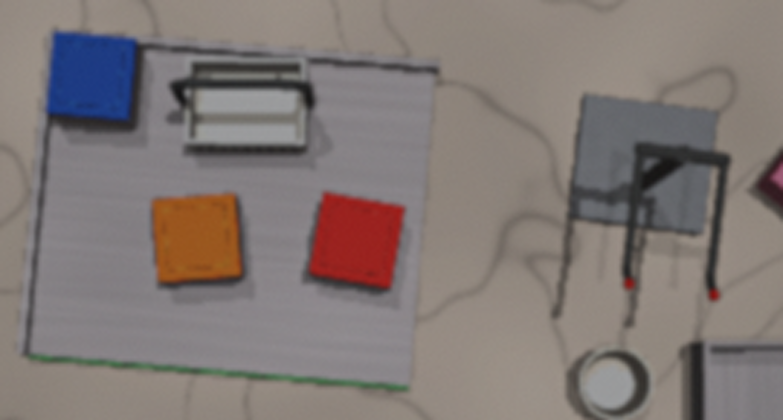

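The crop shows the handle bar from (180,88) to (308,90), the lip from (140,45) to (438,68) and red tips at (629,284) and (713,295). The crossbar runs from (636,150) to (725,160). The shelf yaw is about -4.5°, and the basket sits straight in front of the lip.

```bash
cat >> h.py <<'E'
def plan(target,yawdeg=None):
    "tool-frame shift from measured pose to target; yawdeg = wanted world angle of tool x; gives tool rz"
    s=read_state();R=Rot.from_quat(s["eef_rot"]).as_matrix();p=s["ee_pos"]
    print("t",round(s["time"],2),"p",np.round(p,4),"yaw",round(np.degrees(np.arctan2(R[1,0],R[0,0])),2),"toolz",np.round(R[:,2],3),"F",np.round(s["ft_force"],1),"w",round(s["width"],4))
    if yawdeg is not None:
        d=(np.degrees(np.arctan2(R[1,0],R[0,0]))-yawdeg+180)%360-180
        a=np.radians(yawdeg);R2=np.array([[np.cos(a),np.sin(a),0],[np.sin(a),-np.cos(a),0],[0,0,-1]]).T
        R2=np.column_stack([[np.cos(a),np.sin(a),0],[np.sin(a),-np.cos(a),0],[0,0,-1]])
        print(" rz",round(np.radians(d),3)," shift after turn",np.round(R2.T@(np.array(target)-p),4))
    else: print(" shift",np.round(R.T@(np.array(target)-p),4))
E
python3 - <<'E'
from h import *
c=get_calibration("top")
f=lambda x,y,z:np.round(ray(c,(205+x/2.9,130+y/2.9),z),4)
print("bar",f(180,86,.15),f(308,88,.15))
print("rim",[f(*q,.07) for q in((183,150),(305,150),(308,60),(187,60))])
print("xbar",f(640,150,.2),f(726,159,.2),"foot",[f(*q,.012) for q in((583,95),(718,108),(705,233),(570,216))])
print("lip",f(140,45,.035),f(438,68,.035),"cheek",f(50,120,.035),f(28,356,.035),"front",f(28,356,.02),f(408,387,.02))
plan((.60,.02,.30),0)
E
```

```text
bar [0.6047 0.0602 0.15  ] [ 0.6032 -0.0507  0.15  ]
rim [array([0.5609, 0.0656, 0.07  ]), array([ 0.5612, -0.046 ,  0.07  ]), array([ 0.6445, -0.0484,  0.07  ]), array([0.6442, 0.0627, 0.07  ])]
xbar [ 0.5422 -0.3291  0.2   ] [ 0.5349 -0.4007  0.2   ] foot [array([ 0.6236, -0.3096,  0.012 ]), array([ 0.6115, -0.4386,  0.012 ]), array([ 0.4915, -0.4248,  0.012 ]), array([ 0.5075, -0.2965,  0.012 ])]
lip [0.6657 0.1106 0.035 ] [ 0.6446 -0.1698  0.035 ] cheek [0.5943 0.1943 0.035 ] [0.373  0.2118 0.035 ] front [0.3733 0.2148 0.02  ] [ 0.3449 -0.1421  0.02  ]
t 0.1 p [ 0.1604 -0.6037  0.2409] yaw -75.12 toolz [-0.     0.001 -1.   ] F [ 0.3 -0.2 -0.5] w 0.0869
 rz -1.311  shift after turn [ 0.4396 -0.6237 -0.0591]
```

step_arm(commands=[[0, 0, -0.006, 0, 0, -0.131], [0, 0, -0.006, 0, 0, -0.131], [0, 0, -0.006, 0, 0, -0.131], [0, 0, -0.006, 0, 0, -0.131], [0, 0, -0.006, 0, 0, -0.131], [0, 0, -0.006, 0, 0, -0.131], [0, 0, -0.006, 0, 0, -0.131], [0, 0, -0.006, 0, 0, -0.131], [0, 0, -0.006, 0, 0, -0.131], [0, 0, -0.006, 0, 0, -0.131]], gripper=1)

```text
time: 1.1
ee_pos: [0.1605, -0.6039, 0.3013]
eef_rot: [1.0, 0.002, -0.0, -0.0]
ft_force: [0.6, -0.5, 0.3]
width: 0.0869
```

step_arm(commands=[[0.022, -0.031, 0, 0, 0, 0], [0.022, -0.031, 0, 0, 0, 0], [0.022, -0.031, 0, 0, 0, 0], [0.022, -0.031, 0, 0, 0, 0], [0.022, -0.031, 0, 0, 0, 0], [0.022, -0.031, 0, 0, 0, 0], [0.022, -0.031, 0, 0, 0, 0], [0.022, -0.031, 0, 0, 0, 0], [0.022, -0.031, 0, 0, 0, 0], [0.022, -0.031, 0, 0, 0, 0]])

```text
time: 2.1
ee_pos: [0.3814, -0.2928, 0.3014]
eef_rot: [1.0, -0.001, -0.0, 0.0]
ft_force: [0.6, -0.8, 0.2]
width: 0.0872
```

step_arm(commands=[[0.022, -0.031, 0, 0, 0, 0], [0.022, -0.031, 0, 0, 0, 0], [0.022, -0.031, 0, 0, 0, 0], [0.022, -0.031, 0, 0, 0, 0], [0.022, -0.031, 0, 0, 0, 0], [0.022, -0.031, 0, 0, 0, 0], [0.022, -0.031, 0, 0, 0, 0], [0.022, -0.031, 0, 0, 0, 0], [0.01, -0.015, 0, 0, 0, 0], [0, 0, 0, 0, 0, 0]])

```text
time: 3.1
ee_pos: [0.5677, -0.0282, 0.3009]
eef_rot: [1.0, 0.002, -0.0, -0.001]
ft_force: [0.3, 0.7, -0.5]
width: 0.0868
```

```bash
python3 - <<'E'
from h import *
plan((.604,.005,.15),0)
c=get_calibration("wrist");im=camera("wrist");cv2.imwrite("pics/w1.png",im[...,::-1])
print(proj(c,(.604,.06,.15)),proj(c,(.604,-.05,.15)))
print(tins(im,c))
E
```

```text
t 3.1 p [ 0.5677 -0.0282  0.3009] yaw 0.21 toolz [-0.001  0.002 -1.   ] F [ 0.3  0.7 -0.5] w 0.0868
 rz 0.004  shift after turn [ 0.0363 -0.0332  0.1509]
[375.74810848  98.14340207] [369.54395671 251.02387494]
{'orange': [[array([482.7,  55.3]), array([75.5, 74.9]), 4.7]], 'red': [[array([481. , -88.1]), array([76.5, 75.1]), -10.3]]}
```

View pics/w1.png

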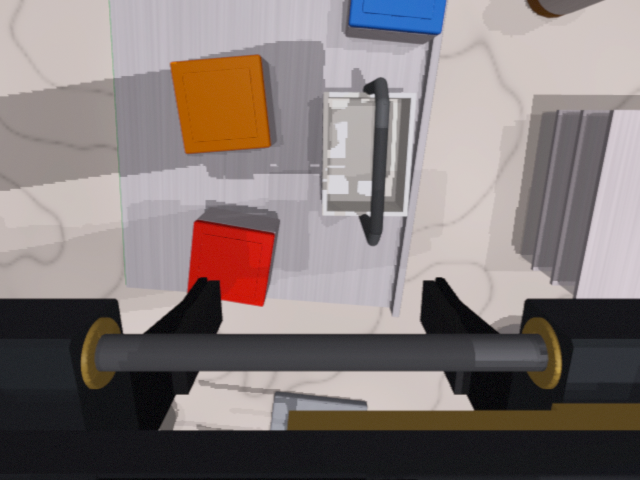

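The wrist view shows the bar from about (381,84) to (375,243), the basket rim over rows 93–214 and columns 322–414, and the lip line from (430,150) to (397,316).

```bash
python3 - <<'E'
from h import *
c=get_calibration("wrist")
print([np.round(ray(c,p,.15),4) for p in((381.5,90),(375,236))],[np.round(ray(c,p,.07),4) for p in((324,93),(413,93),(408,214),(322,214))])
print("lip inner",[np.round(ray(c,p,.035),4) for p in((427,150),(394,316))])
E
```

```text
[array([0.6073, 0.0629, 0.15  ]), array([ 0.6071, -0.0404,  0.15  ])] [array([0.569 , 0.0636, 0.07  ]), array([0.6457, 0.0637, 0.07  ]), array([ 0.6482, -0.0438,  0.07  ]), array([ 0.5675, -0.0439,  0.07  ])]
lip inner [array([0.6704, 0.012 , 0.035 ]), array([ 0.6478, -0.1693,  0.035 ])]
```

step_arm(commands=[[0.013, -0.0127, 0.01, 0, 0, 0], [0.013, -0.0127, 0.01, 0, 0, 0], [0.013, -0.0127, 0.01, 0, 0, 0], [0, 0, 0.03, 0, 0, 0], [0, 0, 0.03, 0, 0, 0], [0, 0, 0.03, 0, 0, 0], [0, 0, 0.02, 0, 0, 0], [0, 0, 0.011, 0, 0, 0], [0, 0, 0, 0, 0, 0]])

```text
time: 4.05
ee_pos: [0.6053, 0.0052, 0.1493]
eef_rot: [1.0, -0.001, -0.001, 0.0]
ft_force: [0.4, 0.4, -0.3]
width: 0.0871
```

step_arm(commands=[[0, 0, 0, 0, 0, 0], [0, 0, 0, 0, 0, 0], [0, 0, 0, 0, 0, 0], [0, 0, 0, 0, 0, 0], [0, 0, 0, 0, 0, 0], [0, 0, 0, 0, 0, 0], [0, 0, 0, 0, 0, 0], [0, 0, 0, 0, 0, 0]], gripper=0, grip_force=35)

```text
time: 4.85
ee_pos: [0.6062, 0.0066, 0.1505]
eef_rot: [1.0, -0.0, -0.0, 0.0]
ft_force: [0.4, 0.2, -0.6]
width: 0.031
```

step_arm(commands=[[0, 0, 0, 0, 0, 0], [0, 0, 0, 0, 0, 0], [0, 0, 0, 0, 0, 0], [0, 0, 0, 0, 0, 0], [0, 0, 0, 0, 0, 0], [0, 0, 0, 0, 0, 0]])

```text
time: 5.45
ee_pos: [0.6063, 0.0066, 0.1506]
eef_rot: [1.0, -0.0, 0.0, 0.0]
ft_force: [1.4, 0.4, 1.0]
width: 0.0088
```

step_arm(commands=[[0, 0, -0.01, 0, 0, 0], [0, 0, -0.02, 0, 0, 0], [0, 0, -0.03, 0, 0, 0], [0, 0, -0.03, 0, 0, 0], [0, 0, -0.02, 0, 0, 0], [0, 0, 0, 0, 0, 0]])

```text
time: 6.05
ee_pos: [0.6071, 0.0071, 0.2637]
eef_rot: [1.0, -0.0, 0.002, 0.0]
ft_force: [0.1, -0.1, -2.8]
width: 0.0087
```

```bash
python3 - <<'E'
from h import *
a=np.radians(-7.5);s=np.array([.476,-.355]);p=s-.135*np.array([np.cos(a),np.sin(a)]);print(p)
plan((*p,.26),-7.5)
E
```

```text
[ 0.34215494 -0.33737896]
t 6.05 p [0.6071 0.0071 0.2637] yaw -0.05 toolz [ 0.004 -0.    -1.   ] F [ 0.1 -0.1 -2.8] w 0.0087
 rz 0.13  shift after turn [-0.2177  0.3761  0.0037]
```

step_arm(commands=[[-0.015, 0.008, 0, 0, 0, 0], [-0.03, 0.016, 0, 0, 0, 0], [-0.032, 0.017, 0, 0, 0, 0], [-0.032, 0.017, 0, 0, 0, 0], [-0.032, 0.017, 0, 0, 0, 0], [-0.032, 0.017, 0, 0, 0, 0], [-0.032, 0.017, 0, 0, 0, 0], [-0.02, 0.02, 0, 0, 0, 0], [-0.01, 0.03, 0, 0, 0, 0], [-0.006, 0.032, 0, 0, 0, 0.026], [-0.006, 0.032, 0, 0, 0, 0.026], [-0.006, 0.032, 0, 0, 0, 0.026]])

```text
time: 7.25
ee_pos: [0.3493, -0.2485, 0.2594]
eef_rot: [0.999, -0.04, -0.001, -0.0]
ft_force: [1.1, 0.9, -3.0]
width: 0.0085
```

step_arm(commands=[[-0.006, 0.03, 0, 0, 0, 0.026], [-0.006, 0.03, 0, 0, 0, 0.026], [0, 0.015, 0, 0, 0, 0], [0, 0, 0, 0, 0, 0], [0, 0, 0, 0, 0, 0]])

```text
time: 7.75
ee_pos: [0.3314, -0.3203, 0.2601]
eef_rot: [0.998, -0.065, -0.0, -0.001]
ft_force: [0.1, 1.2, -1.9]
width: 0.0091
```

```bash
python3 - <<'E'
from h import *
plan((.342,-.337,.25),-7.5)
im=camera("top");c=get_calibration("top")
cv2.imwrite("pics/top2.png",cv2.resize(im[150:300,350:500],None,fx=4,fy=4,interpolation=cv2.INTER_CUBIC)[...,::-1])
s=camera("side");cv2.imwrite("pics/side2.png",cv2.resize(s[120:320,260:480],None,fx=3,fy=3,interpolation=cv2.INTER_CUBIC)[...,::-1])
# side check of the tips
c=get_calibration("side");print(proj(c,(.4305,-.3135,.225)),proj(c,(.4215,-.3825,.225)))
h=mask(cv2.imread("pics/side0.png")[...,::-1].copy(),"red",110,60)
n,l,st,ce=cv2.connectedComponentsWithStats(h)
print([(st[i,4],ce[i]) for i in range(1,n) if 340<ce[i][0]<400 and ce[i][1]<200])
E
```

```text
t 7.75 p [ 0.3314 -0.3203  0.2601] yaw -7.45 toolz [-0.     0.001 -1.   ] F [ 0.1  1.2 -1.9] w 0.0091
 rz 0.001  shift after turn [0.0127 0.0151 0.0101]
[370.77937565 182.03058114] [385.696916   173.70526779]
[(np.int32(13), array([385.15384615, 175.30769231])), (np.int32(10), array([370. , 183.5]))]
```

View pics/side2.png

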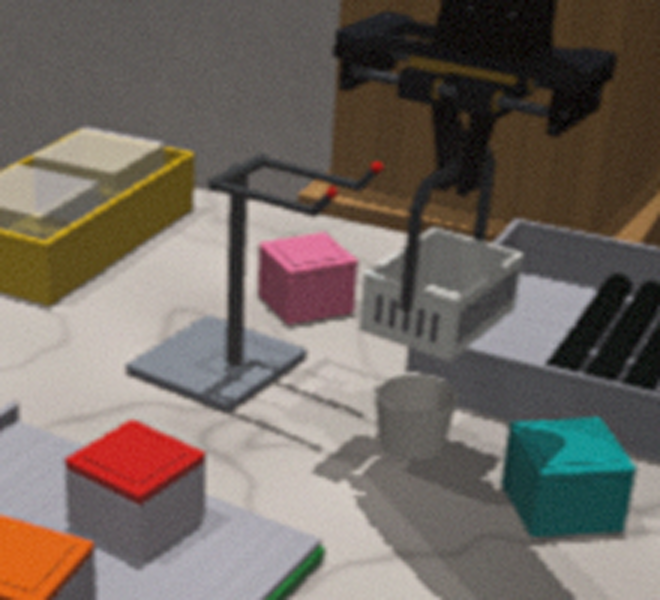

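The side crop shows the basket hanging level from the gripper. The prong tips at (376,167) and (332,192) face the handle arch at the right height, and the tips' predicted pixels match within 2 px.

step_arm(commands=[[0, 0.009, 0.004, 0, 0, 0], [0, 0.009, 0.004, 0, 0, 0], [0.005, 0, 0, 0, 0, 0], [0.015, 0, 0, 0, 0, 0], [0.018, 0, 0, 0, 0, 0], [0.018, 0, 0, 0, 0, 0], [0, 0, 0, 0, 0, 0]])

```text
time: 8.55
ee_pos: [0.3875, -0.3454, 0.2524]
eef_rot: [0.998, -0.064, 0.001, -0.001]
ft_force: [0.6, -0.0, -2.4]
width: 0.0086
```

step_arm(commands=[[0.015, 0, 0, 0, 0, 0], [0.018, 0, 0, 0, 0, 0], [0.018, 0, 0, 0, 0, 0], [0.018, 0, 0, 0, 0, 0], [0.015, 0, 0, 0, 0, 0], [0.008, 0, 0, 0, 0, 0], [0, 0, 0, 0, 0, 0], [0, 0, 0, 0, 0, 0]])

```text
time: 9.35
ee_pos: [0.475, -0.3583, 0.2524]
eef_rot: [0.998, -0.065, -0.0, -0.0]
ft_force: [-0.1, -0.3, -1.9]
width: 0.0086
```

```bash
python3 - <<'E'
from h import *
plan((.476,-.358,.209),-7.5)
E
```

```text
t 9.35 p [ 0.475  -0.3583  0.2524] yaw -7.51 toolz [-0.  0. -1.] F [-0.1 -0.3 -1.9] w 0.0086
 rz -0.0  shift after turn [ 0.0009 -0.0004  0.0434]
```

step_arm(commands=[[0, 0, 0.01, 0, 0, 0], [0, 0, 0.012, 0, 0, 0], [0, 0, 0.01, 0, 0, 0], [0, 0, 0.005, 0, 0, 0], [0, 0, 0.003, 0, 0, 0], [0, 0, 0.002, 0, 0, 0], [0, 0, 0, 0, 0, 0]])

```text
time: 10.05
ee_pos: [0.4755, -0.3583, 0.2105]
eef_rot: [0.998, -0.065, 0.0, 0.0]
ft_force: [0.1, -0.1, -1.9]
width: 0.009
```

step_arm(commands=[[0, 0, 0.001, 0, 0, 0], [0, 0, 0, 0, 0, 0]])

```text
time: 10.25
ee_pos: [0.4755, -0.3584, 0.2098]
eef_rot: [0.998, -0.065, 0.0, 0.0]
ft_force: [-0.4, -0.0, -2.8]
width: 0.0091
```

step_arm(commands=[[0, 0, 0.001, 0, 0, 0], [0, 0, 0.001, 0, 0, 0], [0, 0, 0, 0, 0, 0]])

```text
time: 10.55
ee_pos: [0.4756, -0.3584, 0.2084]
eef_rot: [0.998, -0.065, 0.0, 0.0]
ft_force: [-1.7, 0.2, 4.1]
width: 0.0084
```

Contact (z force turned positive); releasing with a partial opening.

step_arm(commands=[[0, 0, 0, 0, 0, 0], [0, 0, 0, 0, 0, 0], [0, 0, 0, 0, 0, 0], [0, 0, 0, 0, 0, 0], [0, 0, 0, 0, 0, 0]], gripper=0.35)

```text
time: 11.05
ee_pos: [0.4754, -0.3583, 0.2074]
eef_rot: [0.998, -0.065, -0.0, -0.0]
ft_force: [-0.4, -0.2, -0.1]
width: 0.0295
```

step_arm(commands=[[0, 0, -0.01, 0, 0, 0], [0, 0, -0.02, 0, 0, 0], [0, 0, -0.03, 0, 0, 0], [0, 0, -0.03, 0, 0, 0], [0, 0, 0, 0, 0, 0]])

```text
time: 11.55
ee_pos: [0.4769, -0.3588, 0.3029]
eef_rot: [0.998, -0.065, 0.003, 0.002]
ft_force: [0.1, 0.3, -0.5]
width: 0.0305
```

```bash
python3 - <<'E'
from h import *
s=camera("side");cv2.imwrite("pics/side3.png",cv2.resize(s[120:370,140:440],None,fx=2.4,fy=2.4,interpolation=cv2.INTER_CUBIC)[...,::-1])
# tool x along shelf x?  shelf yaw -4.7
plan((.48,-.16,.20),85.3); plan((.48,-.16,.20),-94.7); plan((.48,-.16,.2),-4.7)
print(read_state()["joint_positions"].round(2))
E
```

```text
t 11.6 p [ 0.4763 -0.3586  0.3004] yaw -7.5 toolz [ 0.004 -0.003 -1.   ] F [-0.8  0.2 -1.1] w 0.0303
 rz -1.62  shift after turn [ 0.1982 -0.0126  0.1004]
t 11.6 p [ 0.4763 -0.3586  0.3004] yaw -7.5 toolz [ 0.004 -0.003 -1.   ] F [-0.8  0.2 -1.1] w 0.0303
 rz 1.522  shift after turn [-0.1982  0.0126  0.1004]
t 11.6 p [ 0.4763 -0.3586  0.3004] yaw -7.5 toolz [ 0.004 -0.003 -1.   ] F [-0.8  0.2 -1.1] w 0.0303
 rz -0.049  shift after turn [-0.0126 -0.1982  0.1004]
[ 0.96  0.28 -0.48  1.43  0.13  1.46  0.35]
```

View pics/side3.png

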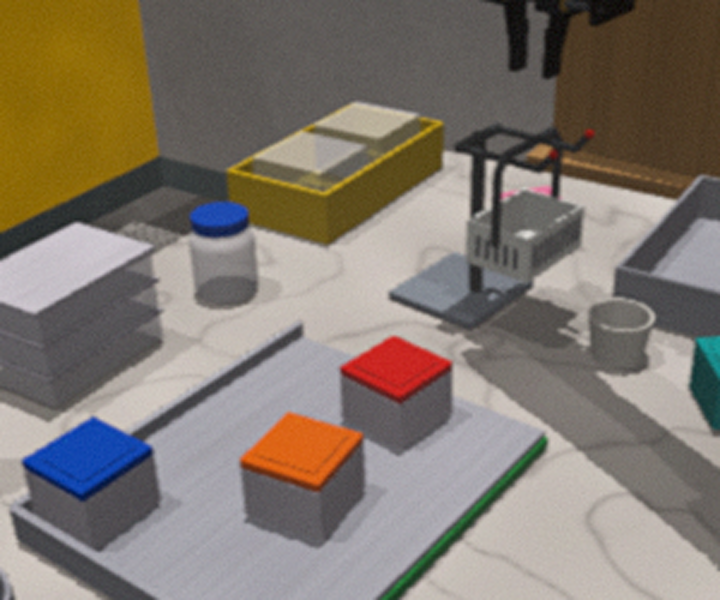

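The basket hangs level across both prongs, with the handle bar resting on them, and the gripper is clear. Next, the tins: first push orange left with a two-finger face.

step_arm(commands=[[0, 0, 0, 0, 0, -0.049], [-0.003, -0.034, 0, 0, 0, 0], [-0.003, -0.034, 0, 0, 0, 0], [-0.003, -0.034, 0, 0, 0, 0], [-0.003, -0.034, 0, 0, 0, 0], [-0.003, -0.034, 0, 0, 0, 0], [-0.003, -0.034, 0.02, 0, 0, 0], [-0.003, -0.034, 0.025, 0, 0, 0], [-0.003, -0.034, 0.025, 0, 0, 0], [-0.003, -0.034, 0.03, 0, 0, 0], [-0.002, -0.033, 0.03, 0, 0, 0], [0, 0, 0, 0, 0, 0]], gripper=0.46)

```text
time: 12.8
ee_pos: [0.4716, -0.0135, 0.1639]
eef_rot: [0.999, -0.038, -0.003, -0.001]
ft_force: [0.2, 0.3, 0.6]
width: 0.0401
```

```bash
cat >> h.py <<'E'
a=np.radians(-4.7);XS=np.array([np.cos(a),np.sin(a)]);YS=np.array([-np.sin(a),np.cos(a)])
def sh(p): return np.round([XS@p[:2],YS@p[:2]],4)
def goto(xs,ys,z,yaw=-4.7):
    w=xs*XS+ys*YS; print("now shelf",sh(read_state()["ee_pos"])); plan((*w,z),yaw)
E
python3 - <<'E'
from h import *
goto(.475,.02,.052)
c=get_calibration("wrist");im=camera("wrist")
for k,v in tins(im,c).items():print(k,v,[sh(np.array(q[0])) for q in v])
E
```

```text
now shelf [0.4711 0.0251]
t 12.8 p [ 0.4716 -0.0135  0.1639] yaw -4.33 toolz [-0.006  0.002 -1.   ] F [0.2 0.3 0.6] w 0.0401
 rz 0.006  shift after turn [0.0039 0.0051 0.1119]
orange [[array([481.5,  55.3]), array([74.6, 74.6]), 4.7]] [array([475.3497,  94.5674])]
```

step_arm(commands=[[0.004, 0.005, 0.02, 0, 0, 0.006], [0, 0, 0.03, 0, 0, 0], [0, 0, 0.03, 0, 0, 0], [0, 0, 0.02, 0, 0, 0], [0, 0, 0.012, 0, 0, 0], [0, 0, 0, 0, 0, 0], [0, -0.01, 0, 0, 0, 0], [0, -0.008, 0, 0, 0, 0], [0, -0.004, 0, 0, 0, 0], [0, -0.004, 0, 0, 0, 0], [0, -0.004, 0, 0, 0, 0], [0, -0.004, 0, 0, 0, 0]])

```text
time: 14.05
ee_pos: [0.4808, 0.0105, 0.0556]
eef_rot: [0.999, -0.044, -0.0, 0.0]
ft_force: [-1.8, -1.9, 0.5]
width: 0.0398
```

step_arm(commands=[[0, -0.004, 0, 0, 0, 0], [0, -0.004, 0, 0, 0, 0], [0, -0.004, 0, 0, 0, 0], [0, -0.003, 0, 0, 0, 0], [0, 0, 0, 0, 0, 0]])

```text
time: 14.55
ee_pos: [0.4823, 0.0262, 0.0556]
eef_rot: [0.999, -0.044, 0.0, -0.0]
ft_force: [0.4, -0.9, -0.4]
width: 0.0398
```

```bash
python3 - <<'E'
from h import *
goto(.475,.0715,.052)
c=get_calibration("top");im=camera("top")
for k,v in tins(im,c).items():print(k,v,[sh(np.array(q[0])) for q in v])
E
```

```text
now shelf [0.4785 0.0656]
t 14.55 p [0.4823 0.0262 0.0556] yaw -5.0 toolz [ 0.  0. -1.] F [ 0.4 -0.9 -0.4] w 0.0398
 rz -0.005  shift after turn [-0.0035 -0.0059  0.0036]
red [[array([477.9, -91.8]), array([75. , 75.6]), -9.9]] [array([483.815 , -52.3329])]
blue [[array([627.2, 149. ]), array([75. , 75.1]), -4.9], [array([ 810.6, -235.5]), array([61.4, 62.5]), -0.2]] [array([612.8821, 199.8908]), array([ 827.1708, -168.2887])]
```

step_arm(commands=[[0, -0.003, 0, 0, 0, 0], [0, -0.003, 0, 0, 0, 0], [0, 0, 0, 0, 0, 0], [0, 0.015, 0, 0, 0, 0.005], [0, 0.01, 0, 0, 0, 0], [0, 0, -0.03, 0, 0, 0], [0, 0, -0.04, 0, 0, 0], [0, 0.03, -0.02, 0, 0, 0], [0, 0.04, 0, 0, 0, 0], [0, 0.04, 0, 0, 0, 0], [0, 0.04, 0, 0, 0, 0], [0, 0.03, 0, 0, 0, 0]])

```text
time: 15.8
ee_pos: [0.463, -0.1756, 0.1457]
eef_rot: [0.999, -0.048, 0.0, 0.0]
ft_force: [0.0, 0.4, -0.2]
width: 0.0401
```

```bash
python3 - <<'E'
from h import *
goto(.485,-.120,.052)
for n in("wrist","top"):
    c=get_calibration(n);im=camera(n)
    for k,v in tins(im,c).items():print(n,k,v,[sh(np.array(q[0])) for q in v])
E
```

```text
now shelf [ 0.4758 -0.137 ]
t 15.8 p [ 0.463  -0.1756  0.1457] yaw -5.45 toolz [ 0.    -0.001 -1.   ] F [ 0.   0.4 -0.2] w 0.0401
 rz -0.013  shift after turn [ 0.0092 -0.017   0.0937]
wrist red [[array([479.3, -91.9]), array([72.8, 74.4]), -10.1]] [array([485.2184, -52.3178])]
top orange [[array([486.6,  78.3]), array([76.2, 76.2]), -5.0]] [array([478.548, 117.908])]
top red [[array([478.4, -92.4]), array([75.5, 75.4]), -8.9]] [array([484.3624, -52.8899])]
top blue [[array([627.3, 149. ]), array([75. , 74.8]), -4.9], [array([ 810.6, -235.4]), array([62.4, 61.5]), 0.2]] [array([612.9818, 199.899 ]), array([ 827.1626, -168.1891])]
```

step_arm(commands=[[0.009, -0.006, 0.02, 0, 0, -0.013], [0, 0, 0.03, 0, 0, 0], [0, 0, 0.03, 0, 0, 0], [0, 0, 0.013, 0, 0, 0], [0, 0, 0, 0, 0, 0], [0, -0.012, 0, 0, 0, 0], [0, -0.008, 0, 0, 0, 0], [0, -0.006, 0, 0, 0, 0], [0, -0.006, 0, 0, 0, 0], [0, -0.006, 0, 0, 0, 0], [0, -0.006, 0, 0, 0, 0], [0, -0.006, 0, 0, 0, 0]])

```text
time: 17.1
ee_pos: [0.4773, -0.1177, 0.0527]
eef_rot: [0.999, -0.04, 0.0, 0.0]
ft_force: [-0.7, -4.2, 2.9]
width: 0.04
```

step_arm(commands=[[0, -0.006, 0, 0, 0, 0], [0, -0.006, 0, 0, 0, 0], [0, -0.006, 0, 0, 0, 0], [0, -0.006, 0, 0, 0, 0], [0, -0.006, 0, 0, 0, 0], [0, -0.006, 0, 0, 0, 0], [0, -0.006, 0, 0, 0, 0], [0, -0.006, 0, 0, 0, 0], [0, -0.006, 0, 0, 0, 0], [0, -0.003, 0, 0, 0, 0], [0, 0, 0, 0, 0, 0]])

```text
time: 18.2
ee_pos: [0.4817, -0.0598, 0.0524]
eef_rot: [0.999, -0.039, -0.0, -0.0]
ft_force: [-0.5, -0.3, -0.7]
width: 0.0402
```

```bash
python3 - <<'E'
from h import *
goto(.485,-.009,.052)
E
```

```text
now shelf [ 0.485  -0.0201]
t 18.2 p [ 0.4817 -0.0598  0.0524] yaw -4.52 toolz [-0.     0.001 -1.   ] F [-0.5 -0.3 -0.7] w 0.0402
 rz 0.003  shift after turn [-0.     -0.0111  0.0004]
```

step_arm(commands=[[0, -0.005, 0, 0, 0, 0], [0, -0.005, 0, 0, 0, 0], [0, 0, 0, 0, 0, 0], [0, 0.015, 0, 0, 0, 0], [0, 0.01, -0.02, 0, 0, 0], [0, 0, -0.04, 0, 0, 0], [-0.02, 0, -0.04, 0, 0, 0], [-0.03, 0, 0, 0, 0, 0], [-0.03, -0.03, 0, 0, 0, 0], [0, -0.04, 0, 0, 0, 0], [0, -0.04, 0, 0, 0, 0], [0, -0.03, 0, 0, 0, 0]])

```text
time: 19.4
ee_pos: [0.4118, 0.0727, 0.1529]
eef_rot: [0.999, -0.039, 0.001, 0.0]
ft_force: [0.2, -1.2, 0.6]
width: 0.0401
```

step_arm(commands=[[0, 0, 0, 0, 0, 0.131], [0, 0, 0, 0, 0, 0.131], [0, 0, 0, 0, 0, 0.131], [0, 0, 0, 0, 0, 0.131], [0, 0, 0, 0, 0, 0.131], [0, 0, 0, 0, 0, 0.131], [0, 0, 0, 0, 0, 0.131], [0, 0, 0, 0, 0, 0.131], [0, 0, 0, 0, 0, 0.131], [0, 0, 0, 0, 0, 0.131], [0, 0, 0, 0, 0, 0.131], [0, 0, 0, 0, 0, 0.131]])

```text
time: 20.6
ee_pos: [0.4118, 0.0706, 0.1524]
eef_rot: [-0.676, 0.737, 0.0, 0.0]
ft_force: [-0.9, -0.8, 0.3]
width: 0.0399
```

```bash
python3 - <<'E'
from h import *
goto(.41,.118,.052,-94.7)
for n in("wrist","top"):
    c=get_calibration(n);im=camera(n)
    for k,v in tins(im,c).items():print(n,k,v,[sh(np.array(q[0])) for q in v])
print(read_state()["joint_positions"].round(2))
E
```

```text
now shelf [0.4047 0.1041]
t 20.6 p [0.4118 0.0706 0.1524] yaw -94.92 toolz [-0.  0. -1.] F [-0.9 -0.8  0.3] w 0.0399
 rz -0.004  shift after turn [-0.0139 -0.0053  0.1004]
wrist orange [[array([488.5,  81. ]), array([74.6, 74.3]), -5.4]] [array([480.2203, 120.7546])]
wrist red [[array([483. ,   1.8]), array([74.9, 73.6]), -4.9]] [array([481.2284,  41.3702])]
top orange [[array([489.8,  77.5]), array([74.9, 69.8]), -5.3]] [array([481.8028, 117.3729])]
top red [[array([482.2,  -0.7]), array([77.2, 75. ]), -4.9]] [array([480.6359,  38.8131])]
top blue [[array([627.4, 149. ]), array([75. , 74.7]), -4.9], [array([ 810.6, -235.5]), array([61.4, 62.5]), -0.2]] [array([613.0815, 199.9072]), array([ 827.1708, -168.2887])]
[ 0.64 -0.01 -0.9   2.05 -0.01  1.1  -1.9 ]
```

step_arm(commands=[[-0.014, 0, 0.02, 0, 0, -0.004], [0, 0, 0.03, 0, 0, 0], [0, 0, 0.03, 0, 0, 0], [0, 0, 0.02, 0, 0, 0], [0, -0.008, 0, 0, 0, 0], [0, -0.01, 0, 0, 0, 0], [0, -0.008, 0, 0, 0, 0], [0, -0.008, 0, 0, 0, 0], [0, -0.008, 0, 0, 0, 0], [0, -0.008, 0, 0, 0, 0], [0, -0.008, 0, 0, 0, 0], [0, -0.008, 0, 0, 0, 0]])

```text
time: 21.9
ee_pos: [0.4796, 0.0789, 0.0526]
eef_rot: [-0.679, 0.734, -0.0, -0.0]
ft_force: [-2.5, -0.1, 2.3]
width: 0.0404
```

step_arm(commands=[[0, -0.008, 0, 0, 0, 0], [0, -0.008, 0, 0, 0, 0], [0, -0.008, 0, 0, 0, 0], [0, -0.008, 0, 0, 0, 0], [0, -0.008, 0, 0, 0, 0], [0, -0.008, 0, 0, 0, 0], [0, -0.008, 0, 0, 0, 0], [0, -0.008, 0, 0, 0, 0], [0, -0.005, 0, 0, 0, 0], [0, 0, 0, 0, 0, 0]])

```text
time: 22.9
ee_pos: [0.5487, 0.0736, 0.0526]
eef_rot: [-0.679, 0.734, -0.0, 0.0]
ft_force: [0.1, -0.0, -0.3]
width: 0.0396
```

```bash
python3 - <<'E'
from h import *
goto(.566,.118,.052,-94.7)
n="top"
c=get_calibration(n);im=camera(n)
for k,v in tins(im,c).items():print(n,k,v,[sh(np.array(q[0])) for q in v])
E
```

```text
now shelf [0.5408 0.1183]
t 22.9 p [0.5487 0.0736 0.0526] yaw -94.44 toolz [ 0.001  0.    -1.   ] F [ 0.1 -0.  -0.3] w 0.0396
 rz 0.004  shift after turn [ 0.0003 -0.0252  0.0006]
top blue [[array([ 810.6, -235.5]), array([61.4, 62.5]), -0.2]] [array([ 827.1708, -168.2887])]
```

step_arm(commands=[[0, -0.006, 0, 0, 0, 0.004], [0, -0.006, 0, 0, 0, 0], [0, -0.005, 0, 0, 0, 0], [0, -0.003, 0, 0, 0, 0], [0, -0.003, 0, 0, 0, 0]])

```text
time: 23.45
ee_pos: [0.5709, 0.0718, 0.0525]
eef_rot: [-0.678, 0.735, 0.0, -0.0]
ft_force: [-1.8, 0.3, -0.2]
width: 0.0399
```

step_arm(commands=[[0, -0.003, 0, 0, 0, 0], [0, -0.002, 0, 0, 0, 0]])

```text
time: 23.65
ee_pos: [0.5759, 0.0714, 0.0525]
eef_rot: [-0.678, 0.735, -0.0, 0.0]
ft_force: [-2.4, 0.3, -0.6]
width: 0.0402
```

step_arm(commands=[[0, -0.002, 0, 0, 0, 0], [0, -0.001, 0, 0, 0, 0]])

```text
time: 23.85
ee_pos: [0.5787, 0.0711, 0.0525]
eef_rot: [-0.678, 0.735, 0.0, -0.0]
ft_force: [-6.0, -0.2, 3.2]
width: 0.0402
```

step_arm(commands=[[0, -0.002, 0, 0, 0, 0], [0, 0, 0, 0, 0, 0]])

```text
time: 24.05
ee_pos: [0.5788, 0.0711, 0.0523]
eef_rot: [-0.678, 0.735, 0.001, -0.002]
ft_force: [-12.5, -0.4, 7.7]
width: 0.0397
```

The orange tin is on the lip (12 N, no further travel). Next, the red tin.

step_arm(commands=[[0, 0.01, 0, 0, 0, 0], [0, 0.02, -0.02, 0, 0, 0], [0, 0.02, -0.04, 0, 0, 0], [0.01, 0.03, -0.04, 0, 0, 0], [0.02, 0.03, 0, 0, 0, 0], [0.02, 0.03, 0, 0, 0, 0], [0.02, 0.03, 0, 0, 0, 0], [0.008, 0.002, 0, 0, 0, 0], [0, 0, 0, 0, 0, 0]])

```text
time: 24.95
ee_pos: [0.4035, 0.0058, 0.1522]
eef_rot: [-0.677, 0.736, -0.002, -0.0]
ft_force: [-0.4, -1.0, 0.3]
width: 0.0401
```

```bash
python3 - <<'E'
from h import *
goto(.405,.040,.052,-94.7)
for n in("wrist","top"):
    c=get_calibration(n);im=camera(n)
    for k,v in tins(im,c).items():print(n,k,v,[sh(np.array(q[0])) for q in v])
E
```

```text
now shelf [0.4017 0.0389]
t 24.95 p [0.4035 0.0058 0.1522] yaw -94.8 toolz [ 0.002 -0.003 -1.   ] F [-0.4 -1.   0.3] w 0.0401
 rz -0.002  shift after turn [-0.0011 -0.0033  0.1002]
wrist red [[array([483.5,   1. ]), array([74.2, 74.4]), -4.5]] [array([481.7922,  40.6139])]
top orange [[array([625.3,  68.3]), array([78.6, 77.1]), -4.7]] [array([617.601 , 119.3065])]
top red [[array([484.7,  -2.3]), array([74.8, 69.2]), -4.7]] [array([483.2586,  37.4233])]
top blue [[array([627.3, 149. ]), array([75. , 74.8]), -4.9], [array([ 810.6, -235.5]), array([61.4, 62.5]), -0.2]] [array([612.9818, 199.899 ]), array([ 827.1708, -168.2887])]
```

step_arm(commands=[[-0.001, 0, 0.02, 0, 0, 0], [0, 0, 0.03, 0, 0, 0], [0, 0, 0.03, 0, 0, 0], [0, 0, 0.02, 0, 0, 0], [0, -0.01, 0, 0, 0, 0], [0, -0.012, 0, 0, 0, 0], [0, -0.008, 0, 0, 0, 0], [0, -0.008, 0, 0, 0, 0], [0, -0.008, 0, 0, 0, 0], [0, -0.008, 0, 0, 0, 0], [0, -0.008, 0, 0, 0, 0], [0, -0.008, 0, 0, 0, 0]])

```text
time: 26.25
ee_pos: [0.4739, 0.0025, 0.0518]
eef_rot: [-0.678, 0.735, -0.0, -0.0]
ft_force: [-4.0, 0.7, 3.5]
width: 0.0402
```

step_arm(commands=[[0, -0.008, 0, 0, 0, 0], [0, -0.008, 0, 0, 0, 0], [0, -0.008, 0, 0, 0, 0], [0, -0.008, 0, 0, 0, 0], [0, -0.008, 0, 0, 0, 0], [0, -0.008, 0, 0, 0, 0], [0, -0.008, 0, 0, 0, 0], [0, -0.008, 0, 0, 0, 0], [0, -0.008, 0, 0, 0, 0], [0, -0.008, 0, 0, 0, 0], [0, -0.006, 0, 0, 0, 0], [0, 0, 0, 0, 0, 0]])

```text
time: 27.45
ee_pos: [0.5603, -0.0044, 0.0518]
eef_rot: [-0.678, 0.735, -0.0, 0.001]
ft_force: [-0.1, 0.1, 0.2]
width: 0.0402
```

```bash
python3 - <<'E'
from h import *
goto(.571,.040,.052,-94.7)
E
```

```text
now shelf [0.5587 0.0415]
t 27.45 p [ 0.5603 -0.0044  0.0518] yaw -94.67 toolz [ 0.001  0.    -1.   ] F [-0.1  0.1  0.2] w 0.0402
 rz 0.001  shift after turn [ 0.0015 -0.0123 -0.0002]
```

step_arm(commands=[[0, -0.004, 0, 0, 0, 0], [0, -0.004, 0, 0, 0, 0], [0, -0.003, 0, 0, 0, 0], [0, -0.002, 0, 0, 0, 0]])

```text
time: 27.85
ee_pos: [0.5722, -0.0054, 0.0517]
eef_rot: [-0.678, 0.735, -0.0, -0.0]
ft_force: [-3.6, -0.6, 1.1]
width: 0.0399
```

step_arm(commands=[[0, -0.002, 0, 0, 0, 0], [0, 0, 0, 0, 0, 0]])

```text
time: 28.05
ee_pos: [0.5726, -0.0055, 0.0515]
eef_rot: [-0.678, 0.735, 0.001, -0.001]
ft_force: [-10.5, -0.3, 7.0]
width: 0.0405
```

step_arm(commands=[[0, 0.01, 0, 0, 0, 0], [0, 0.02, -0.02, 0, 0, 0], [0.02, 0, -0.04, 0, 0, 0], [0.03, 0, -0.04, 0, 0, 0], [0.025, -0.02, 0, 0, 0, -0.06], [0, 0, 0, 0, 0, -0.126], [0, 0, 0, 0, 0, -0.126], [0, 0, 0, 0, 0, -0.126], [0, 0, 0, 0, 0, -0.126], [0, 0, 0, 0, 0, -0.126], [0, 0, 0, 0, 0, -0.126], [0, 0, 0, 0, 0, -0.126]])

```text
time: 29.25
ee_pos: [0.5582, -0.0796, 0.152]
eef_rot: [0.939, -0.345, 0.001, -0.0]
ft_force: [-0.3, -0.7, -0.1]
width: 0.0399
```

step_arm(commands=[[0, 0, 0, 0, 0, -0.126], [0, 0, 0, 0, 0, -0.126], [0, 0, 0, 0, 0, -0.126], [0, 0, 0, 0, 0, -0.126], [0, 0, 0, 0, 0, -0.126], [0, 0, 0, 0, 0, 0]])

```text
time: 29.85
ee_pos: [0.5581, -0.0796, 0.1518]
eef_rot: [0.999, -0.039, 0.0, -0.0]
ft_force: [0.2, -0.7, 0.4]
width: 0.0403
```

```bash
python3 - <<'E'
from h import *
goto(.613,-.03,.052)
for n in("wrist","top"):
    c=get_calibration(n);im=camera(n)
    for k,v in tins(im,c).items():print(n,k,v,[sh(np.array(q[0])) for q in v])
cv2.imwrite("pics/top4.png",cv2.resize(camera("top")[130:250,200:360],None,fx=4,fy=4,interpolation=cv2.INTER_CUBIC)[...,::-1])
E
```

```text
now shelf [ 0.5627 -0.0336]
t 29.85 p [ 0.5581 -0.0796  0.1518] yaw -4.48 toolz [ 0.001  0.    -1.   ] F [ 0.2 -0.7  0.4] w 0.0403
 rz 0.004  shift after turn [ 0.0503 -0.0036  0.0998]
wrist red [[array([619.6, -11.2]), array([74.7, 74.9]), -4.6]] [array([618.4342,  39.6068])]
top orange [[array([625.3,  68.4]), array([78.7, 77.1]), -4.7]] [array([617.5928, 119.4061])]
top blue [[array([627.3, 149. ]), array([75. , 74.8]), -4.9], [array([ 810.6, -235.5]), array([61.4, 62.5]), -0.2]] [array([612.9818, 199.899 ]), array([ 827.1708, -168.2887])]
```

View pics/top4.png

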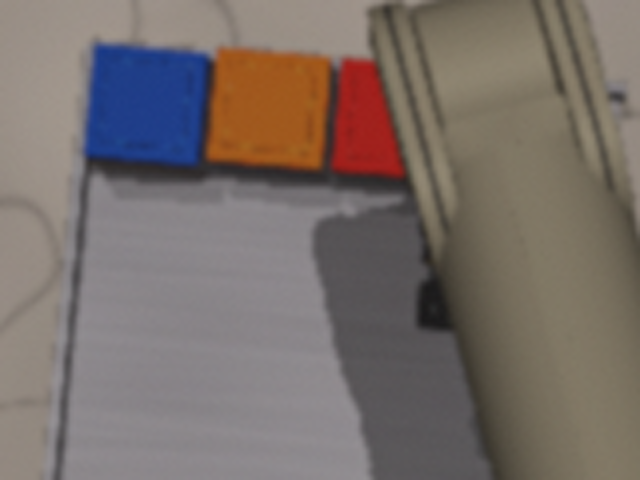

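The crop shows blue, orange and red in a row with gaps of about 4 mm at columns 210 and 332. Blue seems 1 px (2–3 mm) further forward than orange. I'll close the gaps first, then check blue with the wrist camera.

step_arm(commands=[[0.025, 0, 0, 0, 0, 0.004], [0.027, 0, 0.02, 0, 0, 0], [0, 0, 0.03, 0, 0, 0], [0, 0, 0.03, 0, 0, 0], [0, 0, 0.018, 0, 0, 0], [0, -0.008, 0, 0, 0, 0], [0, -0.008, 0, 0, 0, 0], [0, -0.006, 0, 0, 0, 0], [0, -0.003, 0, 0, 0, 0], [0, -0.003, 0, 0, 0, 0]])

```text
time: 31.0
ee_pos: [0.6129, -0.0567, 0.055]
eef_rot: [0.999, -0.042, 0.001, 0.001]
ft_force: [-1.6, -5.0, 2.8]
width: 0.0399
```

step_arm(commands=[[0, -0.002, 0, 0, 0, 0], [0, -0.002, 0, 0, 0, 0]])

```text
time: 31.2
ee_pos: [0.6129, -0.0534, 0.0545]
eef_rot: [0.999, -0.043, 0.0, 0.001]
ft_force: [-1.4, -7.5, 5.0]
width: 0.0398
```

step_arm(commands=[[0, -0.002, 0, 0, 0, 0], [0, 0, 0, 0, 0, 0]])

```text
time: 31.4
ee_pos: [0.613, -0.0511, 0.0543]
eef_rot: [0.999, -0.043, 0.0, 0.001]
ft_force: [-1.0, -5.5, 4.2]
width: 0.0401
```

```bash
python3 - <<'E'
from h import *
goto(.615,.001,.052)
E
```

```text
now shelf [ 0.6151 -0.0007]
t 31.4 p [ 0.613  -0.0511  0.0543] yaw -4.89 toolz [ 0.001 -0.002 -1.   ] F [-1.  -5.5  4.2] w 0.0401
 rz -0.003  shift after turn [-0.0001 -0.0017  0.0023]
```

step_arm(commands=[[0, -0.001, 0, 0, 0, 0], [0, -0.001, 0, 0, 0, 0]])

```text
time: 31.6
ee_pos: [0.6132, -0.0497, 0.0543]
eef_rot: [0.999, -0.043, 0.0, 0.001]
ft_force: [-1.5, -8.0, 5.1]
width: 0.0401
```

step_arm(commands=[[0, -0.001, 0, 0, 0, 0], [0, 0, 0, 0, 0, 0]])

```text
time: 31.8
ee_pos: [0.6132, -0.0487, 0.0543]
eef_rot: [0.999, -0.043, 0.0, 0.001]
ft_force: [-1.0, -7.0, 5.2]
width: 0.0396
```

```bash
python3 - <<'E'
from h import *
goto(.615,.001,.052)
c=get_calibration("top");im=camera("top")
for k,v in tins(im,c).items():print(k,v,[sh(np.array(q[0])) for q in v])
E
```

```text
now shelf [0.6152 0.0017]
t 31.8 p [ 0.6132 -0.0487  0.0543] yaw -4.91 toolz [ 0.001 -0.002 -1.   ] F [-1.  -7.   5.2] w 0.0396
 rz -0.004  shift after turn [-0.0002  0.0007  0.0023]
orange [[array([625.5,  73.4]), array([75.2, 77.2]), -4.8]] [array([617.3824, 124.4057])]
blue [[array([627.4, 150.6]), array([72.4, 75. ]), -4.9], [array([ 810.6, -235.5]), array([61.4, 62.5]), -0.2]] [array([612.9504, 201.5018]), array([ 827.1708, -168.2887])]
```

step_arm(commands=[[0, 0.008, 0, 0, 0, 0], [0, 0.015, 0, 0, 0, 0], [0, 0, -0.04, 0, 0, 0], [0, 0, -0.04, 0, 0, 0], [-0.02, -0.02, -0.04, 0, 0, 0], [-0.02, -0.02, -0.04, 0, 0, 0], [-0.02, -0.02, -0.03, 0, 0, 0], [0, 0, -0.02, 0, 0, 0], [0, 0, 0, 0, 0, 0]])

```text
time: 32.75
ee_pos: [0.557, -0.0047, 0.2667]
eef_rot: [0.999, -0.042, 0.002, 0.0]
ft_force: [0.5, -0.1, 0.1]
width: 0.0402
```

```bash
python3 - <<'E'
from h import *
goto(.55,.03,.3)
for n in("wrist","top"):
    c=get_calibration(n);im=camera(n);cv2.imwrite(f"pics/{n}5.png",im[...,::-1])
    for k,v in tins(im,c).items():print(n,k,v,[sh(np.array(q[0])) for q in v])
E
```

```text
now shelf [0.5555 0.0409]
t 32.75 p [ 0.557  -0.0047  0.2667] yaw -4.78 toolz [ 0.004 -0.001 -1.   ] F [ 0.5 -0.1  0.1] w 0.0402
 rz -0.001  shift after turn [-0.0055  0.0109 -0.0333]
wrist orange [[array([626.5,  76.6]), array([74.8, 75. ]), -4.7]] [array([618.1168, 127.6769])]
wrist red [[array([620.3,   2. ]), array([74.7, 74.9]), -4.9]] [array([618.0503,  52.8197])]
top blue [[array([627.3, 150.3]), array([73.2, 74.8]), -5.1], [array([ 810.6, -235.5]), array([61.4, 62.5]), -0.2]] [array([612.8753, 201.1946]), array([ 827.1708, -168.2887])]
```

View pics/wrist5.png

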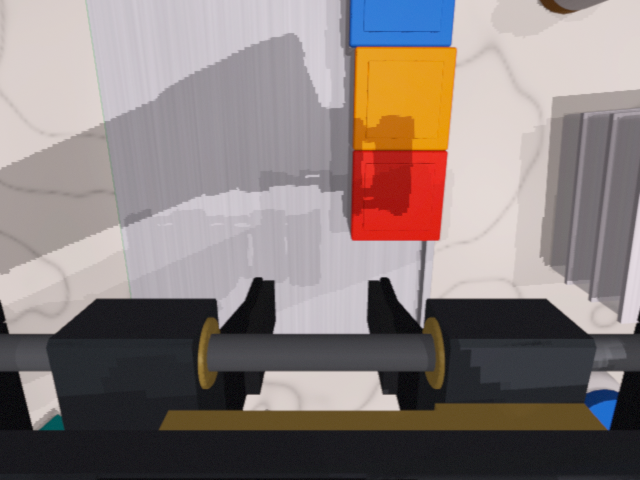

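The wrist view shows orange (355–456, 46–151) and red (351–446, 151–240) touching and flush. Blue's front edge at column 349 looks 2–4 mm proud of orange's at 355. I'll look at blue from above.

step_arm(commands=[[0, -0.03, 0, 0, 0, 0], [0, -0.035, 0, 0, 0, 0], [0, -0.025, 0, 0, 0, 0], [0, 0, 0, 0, 0, 0], [0, 0, 0, 0, 0, 0]])

```text
time: 33.35
ee_pos: [0.5635, 0.0843, 0.2624]
eef_rot: [0.999, -0.042, -0.001, -0.0]
ft_force: [1.0, -0.4, -0.6]
width: 0.0402
```

```bash
python3 - <<'E'
from h import *
goto(.53,.205,.25,-94.7)
n="wrist"
c=get_calibration(n);im=camera(n);cv2.imwrite(f"pics/{n}6.png",im[...,::-1])
for k,v in tins(im,c).items():print(n,k,v,[sh(np.array(q[0])) for q in v])
E
```

```text
now shelf [0.5547 0.1301]
t 33.35 p [0.5635 0.0843 0.2624] yaw -4.78 toolz [-0.002  0.    -1.   ] F [ 1.  -0.4 -0.6] w 0.0402
 rz 1.569  shift after turn [-0.0749  0.0247  0.0124]
wrist orange [[array([626.7,  77.6]), array([74.8, 75.3]), -4.8]] [array([618.2342, 128.6899])]
wrist red [[array([620.5,   3.4]), array([72.4, 75.1]), -4.7]] [array([618.1349,  54.2314])]
wrist blue [[array([628.8, 153.3]), array([74.8, 74.8]), -4.8]] [array([614.1244, 204.3074])]
```

Blue is 4 mm proud of the other two in the same view. It isn't on the lip, so I'll nudge it back to the same stop.

step_arm(commands=[[0, 0, 0, 0, 0, 0.131], [0, 0, 0, 0, 0, 0.131], [0, 0, 0, 0, 0, 0.131], [0, 0, 0, 0, 0, 0.131], [0, 0, 0, 0, 0, 0.131], [0, 0, 0, 0, 0, 0.131], [0, 0, 0, 0, 0, 0.131], [0, 0, 0, 0, 0, 0.131], [0, 0, 0, 0, 0, 0.131], [0, 0, 0, 0, 0, 0.131], [0, 0, 0, 0, 0, 0.131], [0, 0, 0, 0, 0, 0.131]], gripper=0.25)

```text
time: 34.6
ee_pos: [0.5639, 0.0826, 0.2631]
eef_rot: [-0.673, 0.739, 0.0, -0.0]
ft_force: [-0.2, -0.4, 0.5]
width: 0.0215
```

step_arm(commands=[[-0.025, 0.01, 0, 0, 0, 0], [-0.03, 0.01, 0, 0, 0, 0], [-0.015, 0.005, 0.02, 0, 0, 0], [0, 0, 0.04, 0, 0, 0], [0, 0, 0.04, 0, 0, 0], [0, 0, 0.04, 0, 0, 0], [0, 0, 0.03, 0, 0, 0], [0, 0, 0, 0, 0, 0], [0, 0, 0, 0, 0, 0]])

```text
time: 35.5
ee_pos: [0.5451, 0.1556, 0.0942]
eef_rot: [-0.676, 0.737, 0.0, -0.0]
ft_force: [0.3, 0.3, 0.1]
width: 0.0217
```

```bash
python3 - <<'E'
from h import *
goto(.562,.2,.06,-94.7)
E
```

```text
now shelf [0.5306 0.1998]
t 35.5 p [0.5451 0.1556 0.0942] yaw -94.96 toolz [-0.001  0.    -1.   ] F [0.3 0.3 0.1] w 0.0217
 rz -0.005  shift after turn [-0.0002 -0.0314  0.0342]
```

step_arm(commands=[[0, 0, 0.02, 0, 0, -0.005], [0, 0, 0.014, 0, 0, 0], [0, -0.01, 0, 0, 0, 0], [0, -0.012, 0, 0, 0, 0], [0, -0.006, 0, 0, 0, 0], [0, -0.004, 0, 0, 0, 0], [0, -0.002, 0, 0, 0, 0], [0, -0.002, 0, 0, 0, 0], [0, 0, 0, 0, 0, 0]])

```text
time: 36.4
ee_pos: [0.5807, 0.1537, 0.0599]
eef_rot: [-0.678, 0.735, -0.0, 0.0]
ft_force: [0.2, -0.7, 0.2]
width: 0.0219
```

step_arm(commands=[[0, -0.002, 0, 0, 0, 0], [0, -0.001, 0, 0, 0, 0]])

```text
time: 36.6
ee_pos: [0.5832, 0.1536, 0.0598]
eef_rot: [-0.678, 0.735, 0.0, -0.0]
ft_force: [-3.8, 0.6, 2.8]
width: 0.0221
```

```bash
python3 - <<'E'
from h import *
goto(.571,.2,.06,-94.7)
E
```

```text
now shelf [0.5686 0.2009]
t 36.6 p [0.5832 0.1536 0.0598] yaw -94.57 toolz [-0.001 -0.    -1.   ] F [-3.8  0.6  2.8] w 0.0221
 rz 0.002  shift after turn [ 0.0009 -0.0024 -0.0002]
```

step_arm(commands=[[0, -0.001, 0, 0, 0, 0], [0, -0.001, 0, 0, 0, 0]])

```text
time: 36.8
ee_pos: [0.5855, 0.1535, 0.0597]
eef_rot: [-0.678, 0.735, 0.0, -0.0]
ft_force: [-9.3, 1.1, 4.9]
width: 0.0219
```

step_arm(commands=[[0, -0.001, 0, 0, 0, 0], [0, -0.001, 0, 0, 0, 0]])

```text
time: 37.0
ee_pos: [0.5855, 0.1535, 0.0596]
eef_rot: [-0.679, 0.735, 0.001, -0.002]
ft_force: [-18.3, -0.6, 11.0]
width: 0.0215
```

step_arm(commands=[[0, 0.008, 0, 0, 0, 0], [0, 0.02, 0, 0, 0, 0], [0, 0.02, -0.03, 0, 0, 0], [0.02, 0.01, -0.05, 0, 0, 0], [0.025, 0, -0.05, 0, 0, 0], [0.025, 0, -0.05, 0, 0, 0], [0, 0, -0.05, 0, 0, 0], [0, 0, 0, 0, 0, 0], [0, 0, 0, 0, 0, 0]])

```text
time: 37.9
ee_pos: [0.5264, 0.0949, 0.2758]
eef_rot: [-0.678, 0.735, -0.001, 0.001]
ft_force: [-0.1, 0.4, -0.4]
width: 0.0219
```

```bash
python3 - <<'E'
from h import *
goto(.571,.2,.06,-94.7)
for n in("wrist","top"):
    c=get_calibration(n);im=camera(n);cv2.imwrite(f"pics/{n}7.png",im[...,::-1])
    for k,v in tins(im,c).items():print(n,k,v,[sh(np.array(q[0])) for q in v])
s=camera("side");cv2.imwrite("pics/side7.png",cv2.resize(s[120:400,130:430],None,fx=2.1,fy=2.1)[...,::-1])
E
```

```text
now shelf [0.5168 0.1377]
t 37.9 p [0.5264 0.0949 0.2758] yaw -94.63 toolz [ 0.003 -0.001 -1.   ] F [-0.1  0.4 -0.4] w 0.0219
 rz 0.001  shift after turn [-0.0623 -0.0542  0.2158]
wrist orange [[array([627.2,  76.7]), array([75.5, 74.6]), -4.6]] [array([618.8063, 127.8339])]
wrist red [[array([620.9,   2. ]), array([74.8, 73.9]), -4.6]] [array([618.6483,  52.8689])]
wrist blue [[array([633.3, 152.2]), array([74.4, 74.6]), -4.6]] [array([618.6994, 203.5799])]
top orange [[array([631.9,  74.1]), array([77.1, 65.1]), -5.9]] [array([623.7035, 125.6278])]
top red [[array([619.3,  -1.8]), array([75.1, 76.7]), -4.9]] [array([617.365 ,  48.9506])]
top blue [[array([ 810.6, -235.5]), array([61.4, 62.5]), -0.2]] [array([ 827.1708, -168.2887])]
```

View pics/wrist7.png

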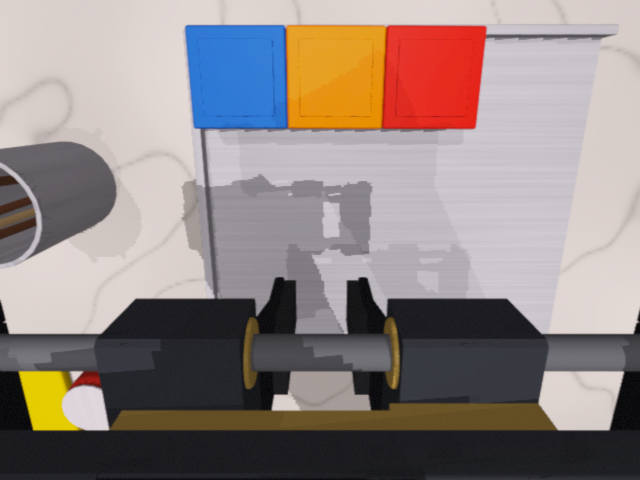

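View pics/side7.png

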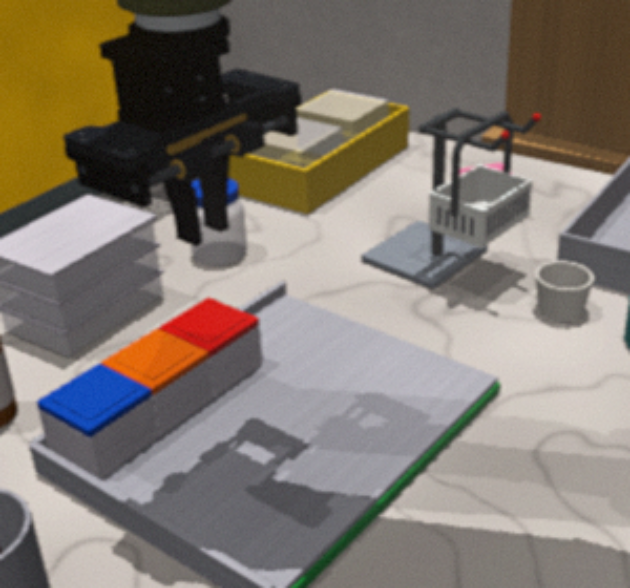

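The wrist view shows the three tins flush and touching, with fronts all on row 128 and seams at columns 287 and 385. The side view shows the basket still hanging on both prongs and the cup untouched. The arm is clear, so I'm handing in.

```bash
python3 -c "
from bench import *
print(close_job())"
```

```text
the job is handed in; nothing more can be done
None
```

The job is done and handed in at about 38 s of the 72 s allowed; no verdict was reported.

- **Basket:** I hung it by its handle across both prongs and let go. The last side picture shows it hanging level on both prongs.
- **Tins:** I slid the orange and red tins back to the lip by pushing with the fingers, without gripping or lifting them. I then pushed them sideways until they touched the blue tin.
- **Blue tin moved:** A close view showed the blue tin standing about 4 mm in front of the other two, so it was not on the lip. I nudged it back until it stopped at the same place as the others. The sideways push may also have moved it 1–2 mm.
- **Last check of the row:** In the wrist view all three tins sit within 0.2 mm of one line and at the same angle (−4.6°). Their centres are 75–76 mm apart, so there are no gaps.
- **Disagreement:** The last top-camera reading put orange about 5 mm off and at −5.9°, but the arm was partly hiding it. I relied on the wrist view.
- **Cup and can:** The white cup and red can were never touched. I only saw them in the pictures and did not measure them again.

The largest contact force I saw reported was about 21 N at the wrist.

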